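# Clear the used pod from the pod opener

### The job

A used coffee pod is still clamped in the pod opener on the counter. Lift the opener's sprung clamp arm past its hold-open point so that it stays standing open by itself, then take the used pod out and put it in the square waste tray (not the long stock tray), leaving the clamp arm open.

Things in the scene. Friction and masses are not known exactly. Their poses are not given: they have to be found in the camera images.
- clamp (a joint): clamp arm's hinge, rad: 0 shut (level, its pressing plate 1 mm over the pod), 1.85 fully open (past upright, leaning away from the robot). Over-centre spring: below the hold-open point (about 0.87) it pulls the arm shut (about 4 N at the bar to start, less higher up); above, it throws the arm open and keeps it there. Hinge line: level, 85 mm above the counter, 175 mm from the bar.
- clamp_bar (a point): middle of the round black cross bar at the arm's free end, where to pinch and lift: 14 mm thick, 84 mm free between two side rods, clear below. Shut: 85 mm above the counter, on the opener's robot side; x points level to the hinge (175 mm off), y along bar and hinge, z up; turns with the arm. Opener: dark steel, fixed, base 200 x 110 x 12 mm, two 89 mm posts at the hinge.
- pod: used pod: white tapered coffee pod, 44 mm tall, 37 mm wide at the bottom, 49 mm at the 4 mm thick top rim, 16 g. Origin at its centre, 22 mm below the top, z up. It stands upright in the opener, 90 mm from the bar towards the hinge, top 56 mm above the counter, its foot in a 10 mm deep ring (56 mm outside, edge 22 mm above the counter). Like pods elsewhere are unused.
- tray: waste tray: empty square grey plastic tray 150 x 150 mm, 40 mm tall, 4 mm walls and floor, fixed. Origin at the centre of its underside, x and y along its sides, z up. It is left or right of the opener; on the other side is the stock tray, same plastic but long (280 x 130 mm), holding pods, a creamer and sachets.
There are look-alikes about, which are no part of the job. What is shaped like the pod but blue or green is not meant.

How it is judged:
By the outcome, as a careful person would: the job done as asked, in the order asked, and still so for the second after the job is handed in, with the robot touching nothing.
It also fails if it takes over 58 s, if anything falls off the work surface, if the arm or the gripper's body presses on something with over 40 N, if the wrist force passes 120 N, or if a joint passes its speed limit or range.

### The arm

A 6-joint arm with a two-finger parallel gripper is mounted at the origin on the work surface. World frame = base frame: x ahead of the robot, y to its left, z up, the work surface at z = 0. Lengths are in m, angles in degrees, forces in N, time in s.
With the tool pointing down it reaches from about 0.25 to 0.725 m from the base axis. Payload 9.7 kg.
Tool frame: the origin (TCP) lies midway between the tips of the shut fingers; the grasp point (between the pads) lies 19 mm behind it (bot.hold_point_z is the distance from the TCP to the grasp point, in m); z points along the fingers, y is the line along which they close (so a half turn about z gives the same grasp; the last joint's range is limited). The gripper opens to 85 mm and grips with 20 to 120 N. Pads are 22 mm wide; open, the fingers measure 114 mm over their backs; the gripper's body (76 mm by 85 mm) begins 54 mm behind the grasp point. The pads swing forward as they close: fully open they stand 13 mm farther back than shut.
Start: joints at [73.797, 4.979, 10.078, 95.1, 0, 90], TCP at [0.153, 0.528, 0.231] pointing down, gripper open.
Joint ranges: [-179.16, 179.16], [-48.56, 103.87], [-65.8, 70.77], [-126.05, 130.52], [-82.76, 87.17], [-180, 180]. Speed limits (degrees/s): [127.2, 127.2, 147.25, 180, 180, 180].

### API

Orientations are given as [roll, pitch, yaw] about the fixed x, y, z axes, in that order (R = Rz(yaw) Ry(pitch) Rx(roll)).
In Python, from workcell import bot gives the robot as it stands.
- The arm moves only by the tool play_rows, never from a script. Its argument "steps" is a list that holds one entry, the list of rows, each a list of 4 numbers: the shift along the tool's x, y, z in m, then the turn about the tool's z in rad. In form: [[[tx, ty, tz, yaw], ...]]. A call has exactly 5 rows; each row shifts and turns the commanded pose from where the row before left it, along the tool's axes as they then stand; what a row does not reach is not made up. A row lasts 1/12 s, in which the tool goes at most 41.7 mm and 7.16 degrees, less where a joint would pass 70% of its speed; a pose out of reach is approached as far as the arm can. A call is refused whole if a number of a shift passes 0.0417 or a number of a turn 0.125, either way. A call with a gripper value outside its range is refused whole. "gripper" is the finger opening in m, from 0 to 0.0854, set as the call begins (left out, the last holds). The fingers move at their own pace and stop on an object; "squeeze" is the grip in N (left out, the last holds). Time passes only in rows, so rows that do not move let the fingers close, or fill a call up. It gives the time, the measured TCP pose, the force, the opening and the grip force at its end, in the units of the state.
- bot.get_obs(): the state, without advancing time (a new reading comes with each control period).
- bot.camera(name): name is "scene" or "top" or "wrist"; returns a dict with "img" (480x640x3 uint8, blue, green, red), "vfov" (degrees; the focal length in pixels is half the picture's height over the tangent of half this angle, whatever the lens; pixels are square), "cx", "cy" (the principal point, pixels), "D" ([k1, k2, p1, p2, k3] as OpenCV has them; the pictures are not rectified), "xyz" and "attitude" of the camera in the world. Camera axes: x right, y down, z forward; pixel columns grow to the right and rows downward; lengths in m; the calibration is good to about 2 mm. A picture is of the moment at which its call begins. There is no depth.
- bot.job_done(): hands the job in; it is judged then, once.
The state is a dict: "time": time; "q": joint angles; "qd": joint speeds; "joint_efforts": joint torques, N m; "ee_pos": TCP position; "tcp_rot": TCP orientation; "wrist_force": force on the tool from outside, world axes, zero at the start; "torque": the same for the moment, N m; "opening": finger opening in m; "grasp_force": force on a finger pad.
Only numpy, scipy, OpenCV 4.12 (cv2) and the standard library are available. Lean on these libraries where they do the work, as an engineer would, in place of code of your own. Each camera call takes 0.05 s, during which the arm holds its last target. There are 200 camera calls.

## Working session

There is one attempt and no reset: what is moved stays moved. The work goes in short steps, Python scripts to look and compute and a tool call to move; the robot and the scene stay as the last step left them, time stands still between calls to the robot, and variables do not carry over. Pictures are saved under pics/ and viewed, at most 10 in all, crops included, and the job is handed in when it is done.

Besides the shell and the picture viewer there is one more tool, called by a JSON object that holds its "name" and its "arguments", one argument or row to a line. play_rows: Moves the arm, as the interface text tells. Its arguments: {"type":"object","properties":{"steps":{"type":"array","items":{"type":"array","items":{"type":"array","items":{"type":"number"}}}},"gripper":{"type":"number"},"squeeze":{"type":"number"}},"required":["steps"]}

```bash
mkdir -p pics; cat > h.py <<'E'
import numpy as np,cv2
from workcell import bot
from scipy.spatial.transform import Rotation as Ro
def K(c):
    f=240/np.tan(np.radians(c['vfov'])/2); return np.array([[f,0,c['cx']],[0,f,c['cy']],[0,0,1]])
def R(c):
    a=np.array(c['attitude']); return a if a.shape==(3,3) else Ro.from_euler('xyz',a,degrees=True).as_matrix()
def ray(c,uv,z):
    p=cv2.undistortPoints(np.array([[uv]],float),K(c),np.array(c['D'],float))[0,0]
    d=R(c)@[p[0],p[1],1]; o=np.array(c['xyz']); return o+d*(z-o[2])/d[2]
def proj(c,P):
    Rm=R(c); t=-Rm.T@np.array(c['xyz'])
    return cv2.projectPoints(np.array([P],float).reshape(-1,3),cv2.Rodrigues(Rm.T)[0],t,K(c),np.array(c['D'],float))[0].reshape(-1,2)
E
python3 - <<'E'
from h import *
for n in('scene','top'):
    c=bot.camera(n); cv2.imwrite(f'pics/{n}0.png',c['img']); print(n,c['xyz'],c['attitude'],c['vfov'],c['D'])
    np.save(f'{n}.npy',c,allow_pickle=True)
print(bot.get_obs())
E
```

```text
scene [ 0.98073535 -0.34657949  0.6940981 ] [-140.57211208   -0.48405123   51.7899455 ] 53.18052755397528 [0.0238898 0.        0.        0.        0.       ]
top [ 0.47421119 -0.00693613  0.81759102] [-169.78018866   -2.15154815  -88.93385992] 56.8605422392565 [-0.11027651  0.          0.          0.          0.        ]
{'time': 0.1, 'q': array([7.37994335e+01, 5.00732078e+00, 1.00376103e+01, 9.50984660e+01,
       2.07392924e-03, 8.99992233e+01]), 'qd': array([-0.0375528 , -0.04854526,  0.10681648,  0.00670586,  0.02810366,
       -0.04728591]), 'joint_efforts': array([-8.14825926e-04, -5.21561408e+01,  4.65655804e+01,  1.60869013e-02,
       -1.27670683e-05,  4.76156373e-06]), 'ee_pos': array([0.15338275, 0.52796437, 0.23064759]), 'tcp_rot': array([-1.79931824e+02, -2.07485193e-03,  1.63800208e+02]), 'wrist_force': array([-0.75260274, -0.07013471,  0.63404664]), 'torque': array([-0.04635506, -0.01660538,  0.01155098]), 'grasp_force': 0.0, 'opening': 0.08527588352273513}
```

View pics/top0.png

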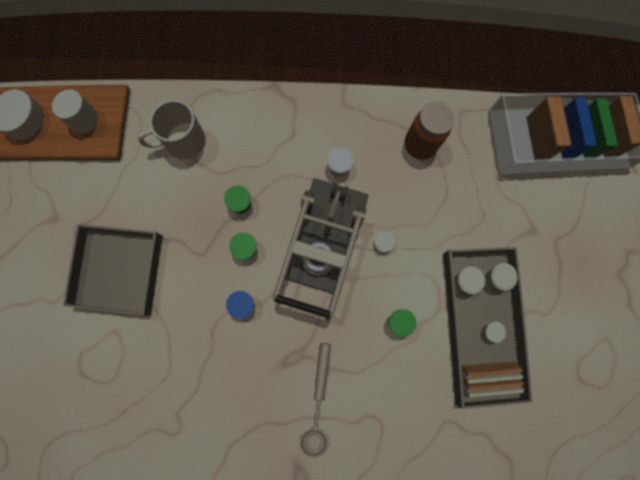

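View pics/scene0.png

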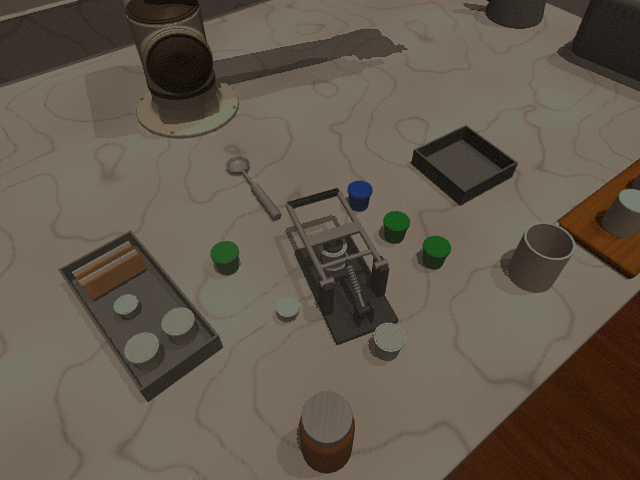

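The top view shows the opener, with the bar at about (303,308), the hinge at about (335,225) and the used pod at about (319,258). The square tray is at (115,272), to the left, and the stock tray is on the right at (487,327).

Possible mix-ups:
- White pods outside the opener: (340,161), (384,242).
- White pods and creamer in the stock tray: (471,280), (504,277), (495,333).
- Wrong colours: green and blue pods at (238,199), (243,247), (240,305), (402,323).

I choose the one clamped under the plate at (319,258) and will check it in a close crop.

```bash
python3 - <<'E'
from h import *
c=np.load('top.npy',allow_pickle=True).item(); s=np.load('scene.npy',allow_pickle=True).item()
a=c['img'][170:330,260:380]; b=s['img'][180:350,280:410]
a=cv2.resize(a,(400,533),interpolation=2)*1.5; b=cv2.resize(b,(400,533),interpolation=2)*1.5
cv2.imwrite('pics/crop.png',np.hstack([a,b]).clip(0,255))
for uv in [(279,302),(327,314)]: print('bar',ray(c,uv,.085))
for uv in [(290,201),(341,191)]: print('bar scene',ray(s,uv,.085))
print('pod top',ray(c,(319,257),.056), ray(s,(334,243),.056))
for uv in [(80,228),(161,234),(150,316),(67,305)]: print('tray rim',ray(c,uv,.04))
for uv in [(466,128),(516,162),(462,200),(413,156)]: print('tray rim s',ray(s,uv,.04))
for uv in [(304,203),(362,216)]: print('hinge',ray(c,uv,.087))
E
```

```text
bar [0.50331893 0.04208321 0.085     ]
bar [ 0.48546389 -0.03696773  0.085     ]
bar scene [ 0.47836238 -0.03501568  0.085     ]
bar scene [0.51394532 0.05154932 0.085     ]
pod top [ 0.58356126 -0.02250281  0.056     ] [ 0.58203193 -0.01807956  0.056     ]
tray rim [0.62764257 0.41390174 0.04      ]
tray rim [0.62020089 0.2612224  0.04      ]
tray rim [0.47450915 0.26943904 0.04      ]
tray rim [0.48788337 0.42305938 0.04      ]
tray rim s [0.49590173 0.41868642 0.04      ]
tray rim s [0.63314692 0.41497411 0.04      ]
tray rim s [0.63873168 0.24714742 0.04      ]
tray rim s [0.49126885 0.26240678 0.04      ]
hinge [0.67116627 0.00560854 0.087     ]
hinge [ 0.65119755 -0.09347571  0.087     ][ WARN:0@0.175] global loadsave.cpp:1063 imwrite_ Unsupported depth image for selected encoder is fallbacked to CV_8U.
```

View pics/crop.png

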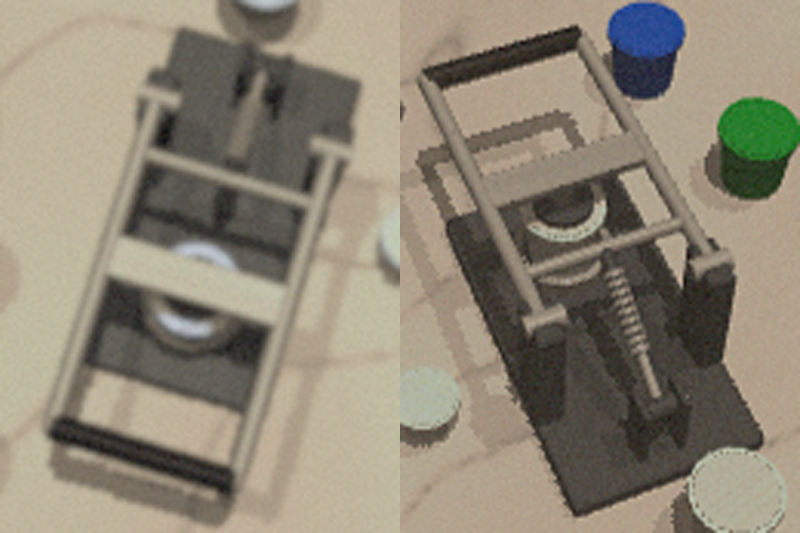

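The crop shows a white rim in the ring under the pale pressing plate, at top-view px (317,257), which is the used pod. The bar's ends are at about (276,299) and (330,314). Measured sizes agree with the description: bar to hinge 173 mm (175 given), heading about -15°, and the tray on the left at about (0.555, 0.34). I set out for a hover above the bar.

```bash
cat >> h.py <<'E'
def plan(xyz,yaw,n):
    """rows to reach a TCP position (tool down) and yaw in n rows, from the measured pose"""
    o=bot.get_obs(); p=np.array(o['ee_pos']); y=o['tcp_rot'][2]
    d=(np.array(xyz)-p)/n; w=((yaw-y+180)%360-180)/n
    for i in range(n):
        Rm=Ro.from_euler('xyz',[180,0,y+w*i],degrees=True).as_matrix(); print(np.round([*(Rm.T@d),-np.radians(w)],4).tolist())
E
python3 -c "
from h import *
plan([.495,.005,.2],75,20)"
```

```text
[-0.0237, -0.0203, 0.0015, 0.0775]
[-0.0252, -0.0184, 0.0015, 0.0775]
[-0.0266, -0.0164, 0.0015, 0.0775]
[-0.0277, -0.0143, 0.0015, 0.0775]
[-0.0288, -0.0121, 0.0015, 0.0775]
[-0.0296, -0.0099, 0.0015, 0.0775]
[-0.0303, -0.0076, 0.0015, 0.0775]
[-0.0308, -0.0052, 0.0015, 0.0775]
[-0.0311, -0.0028, 0.0015, 0.0775]
[-0.0312, -0.0004, 0.0015, 0.0775]
[-0.0312, 0.002, 0.0015, 0.0775]
[-0.0309, 0.0045, 0.0015, 0.0775]
[-0.0305, 0.0068, 0.0015, 0.0775]
[-0.0299, 0.0092, 0.0015, 0.0775]
[-0.0291, 0.0115, 0.0015, 0.0775]
[-0.0281, 0.0137, 0.0015, 0.0775]
[-0.0269, 0.0158, 0.0015, 0.0775]
[-0.0256, 0.0178, 0.0015, 0.0775]
[-0.0242, 0.0198, 0.0015, 0.0775]
[-0.0226, 0.0216, 0.0015, 0.0775]
```

{"name": "play_rows", "arguments": {
  "steps": [
    [[-0.024,-0.02,0.0015,0.0775],[-0.025,-0.018,0.0015,0.0775],[-0.027,-0.016,0.0015,0.0775],[-0.028,-0.014,0.0015,0.0775],[-0.029,-0.012,0.0015,0.0775]]
  ],
  "gripper": 0.085
}}

```text
time: 0.52
ee_pos: [0.2409, 0.3972, 0.2233]
tcp_rot: [-180.0, 0.0, 141.4]
wrist_force: [0.4, -0.7, 0.4]
opening: 0.0854
grasp_force: 0.0
```

{"name": "play_rows", "arguments": {
  "steps": [
    [[-0.03,-0.01,0.0015,0.0775],[-0.03,-0.008,0.0015,0.0775],[-0.031,-0.005,0.0015,0.0775],[-0.031,-0.003,0.0015,0.0775],[-0.031,0,0.0015,0.0775]]
  ]
}}

```text
time: 0.93
ee_pos: [0.3262, 0.2662, 0.2161]
tcp_rot: [-180.0, 0.0, 119.2]
wrist_force: [0.5, 0.2, 0.1]
opening: 0.0852
grasp_force: 0.0
```

{"name": "play_rows", "arguments": {
  "steps": [
    [[-0.031,0.002,0.0015,0.0775],[-0.031,0.0045,0.0015,0.0775],[-0.0305,0.007,0.0015,0.0775],[-0.03,0.009,0.0015,0.0775],[-0.029,0.0115,0.0015,0.0775]]
  ]
}}

```text
time: 1.35
ee_pos: [0.4116, 0.1353, 0.2086]
tcp_rot: [-180.0, -0.0, 97.0]
wrist_force: [0.9, 0.6, -0.5]
opening: 0.085
grasp_force: 0.0
```

{"name": "play_rows", "arguments": {
  "steps": [
    [[-0.028,0.014,0.0015,0.0775],[-0.027,0.016,0.0015,0.0775],[-0.0255,0.018,0.0015,0.0775],[-0.024,0.02,0.0015,0.0775],[-0.0225,0.0215,0.0015,0.0775]]
  ]
}}

```text
time: 1.77
ee_pos: [0.498, 0.005, 0.2009]
tcp_rot: [-180.0, 0.0, 74.8]
wrist_force: [0.5, 0.6, -0.2]
opening: 0.0851
grasp_force: 0.0
```

```bash
python3 - <<'E'
from h import *
c=bot.camera('wrist'); cv2.imwrite('pics/w1.png',c['img']); np.save('w1.npy',c,allow_pickle=True)
o=bot.get_obs(); print(o['time'],o['ee_pos'],o['tcp_rot'],o['q'],c['xyz'],c['attitude'])
print('bar guess',proj(c,[[.495,.005,.085]]),'pod',proj(c,[[.582,-.019,.056]]))
E
```

```text
1.8167 [0.50002828 0.00169959 0.19991135] [1.79983141e+02 9.77458502e-02 7.43201471e+01] [ 2.50956702e-01 -2.39903028e+00 -9.19960699e-01  9.14896873e+01
 -9.86191277e-02  1.05930804e+02] [0.51619952 0.0746164  0.34232178] [ 1.63531856e+02  6.13792655e-02 -1.52752813e+01]
bar guess [[317.78900341 232.0088235 ]] pod [[428.60235469 222.6727547 ]]
```

View pics/w1.png

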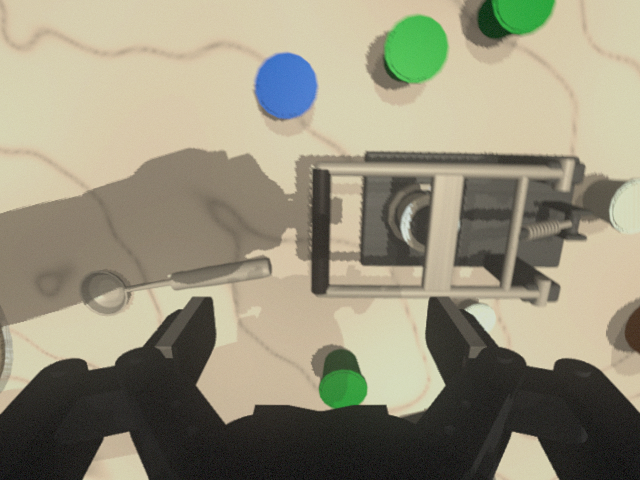

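The wrist view shows the vertical black bar at x≈320, y 168–292, with its middle at (320,230). That is within 3 px of my guess, and it is aligned with the gripper. The pod rim shows at (415,220).

```bash
python3 - <<'E'
from h import *
c=np.load('w1.npy',allow_pickle=True).item()
for uv,z in [((320,230),.085),((320,168),.085),((320,292),.085),((567,174),.087),((545,291),.087)]: print(ray(c,uv,z))
E
```

```text
[0.49697446 0.00605138 0.085     ]
[0.50886446 0.04955161 0.085     ]
[ 0.48383779 -0.04200728  0.085     ]
[6.78744614e-01 2.94701785e-04 8.70000000e-02]
[ 0.65448963 -0.08772568  0.087     ]
```

{"name": "play_rows", "arguments": {
  "steps": [
    [[0.001,-0.001,0.02,0],[0.001,-0.001,0.03,0],[0.0005,-0.001,0.034,0],[0,-0.001,0.03,0],[0,0,0.02,0]]
  ],
  "gripper": 0.055,
  "squeeze": 30
}}

```text
time: 2.23
ee_pos: [0.4926, 0.01, 0.0639]
tcp_rot: [-179.8, 0.1, 75.0]
wrist_force: [-0.5, -0.8, -0.5]
opening: 0.0553
grasp_force: 0.0
```

{"name": "play_rows", "arguments": {
  "steps": [
    [[0,0,0,0],[0,0,0,0],[0,0,0,0],[0,0,0,0],[0,0,0,0]]
  ],
  "gripper": 0.0
}}

```text
time: 2.65
ee_pos: [0.4984, 0.0091, 0.0704]
tcp_rot: [179.4, -0.0, 74.9]
wrist_force: [15.0, -5.4, -4.4]
opening: 0.0132
grasp_force: 31.4
```

{"name": "play_rows", "arguments": {
  "steps": [
    [[0,0,0,0],[0,0,0,0],[0,0,0,0],[0,0,0,0],[0,0,0,0]]
  ]
}}

```text
time: 3.07
ee_pos: [0.4984, 0.0091, 0.0704]
tcp_rot: [179.4, -0.0, 74.9]
wrist_force: [13.7, -5.6, -4.8]
opening: 0.013
grasp_force: 31.4
```

{"name": "play_rows", "arguments": {
  "steps": [
    [[0,0.0015,-0.0105,0],[0,0.002,-0.0105,0],[0,0.003,-0.0103,0],[0,0.0035,-0.0103,0],[0,0.004,-0.0101,0]]
  ]
}}

```text
time: 3.48
ee_pos: [0.5057, 0.007, 0.1202]
tcp_rot: [-179.7, -0.0, 75.0]
wrist_force: [-15.2, 4.4, -0.4]
opening: 0.0128
grasp_force: 31.3
```

{"name": "play_rows", "arguments": {
  "steps": [
    [[0,0.0015,-0.01,0],[0,0.003,-0.0097,0],[0,0.004,-0.0094,0],[0,0.005,-0.0092,0],[0,0.0055,-0.0088,0]]
  ]
}}

```text
time: 3.9
ee_pos: [0.526, 0.0013, 0.1678]
tcp_rot: [180.0, 0.0, 75.0]
wrist_force: [-5.7, -1.0, -1.4]
opening: 0.0126
grasp_force: 29.8
```

{"name": "play_rows", "arguments": {
  "steps": [
    [[0,0.006,-0.0085,0],[0,0.0067,-0.0081,0],[0,0.0072,-0.0077,0],[0,0.0076,-0.0072,0],[0,0.008,-0.0068,0]]
  ]
}}

```text
time: 4.32
ee_pos: [0.559, -0.0078, 0.2078]
tcp_rot: [-180.0, 0.0, 75.0]
wrist_force: [-8.7, -0.8, 7.6]
opening: 0.0129
grasp_force: 29.5
```

{"name": "play_rows", "arguments": {
  "steps": [
    [[0,0.0084,-0.0063,0],[0,0.0088,-0.0057,0],[0,0.0091,-0.0052,0],[0,0.0094,-0.0047,0],[0,0.0097,-0.0041,0]]
  ]
}}

```text
time: 4.73
ee_pos: [0.6045, -0.0206, 0.234]
tcp_rot: [179.8, 0.1, 74.9]
wrist_force: [-1.9, -6.1, 1.7]
opening: 0.0124
grasp_force: 30.3
```

{"name": "play_rows", "arguments": {
  "steps": [
    [[0,0.01,-0.0035,0],[0,0.01,-0.0029,0],[0,0.0102,-0.0023,0],[0,0.0104,-0.0017,0],[0,0.0104,-0.0011,0]]
  ]
}}

```text
time: 5.15
ee_pos: [0.6541, -0.0346, 0.244]
tcp_rot: [179.8, 0.1, 74.9]
wrist_force: [-1.2, -8.1, -2.3]
opening: 0.0125
grasp_force: 31.5
```

{"name": "play_rows", "arguments": {
  "steps": [
    [[0,0.007,-0.0005,0],[0,0.007,0,0],[0,0.007,0,0],[0,0.007,0.0005,0],[0,0.006,0.001,0]]
  ]
}}

```text
time: 5.57
ee_pos: [0.6872, -0.0435, 0.2429]
tcp_rot: [179.8, 0.1, 74.9]
wrist_force: [-0.8, -8.4, 3.4]
opening: 0.0126
grasp_force: 32.0
```

```bash
python3 - <<'E'
from h import *
c=bot.camera('scene'); cv2.imwrite('pics/s2.png',c['img']); o=bot.get_obs(); print(o['ee_pos'],o['q'],o['wrist_force'])
E
```

```text
[ 0.68809617 -0.04367921  0.24270107] [ -3.5644923   26.21320637  37.2899229  100.84747641  -0.16372442
 101.54159938] [ 2.66037054 -8.01037779  4.14810163]
```

View pics/s2.png

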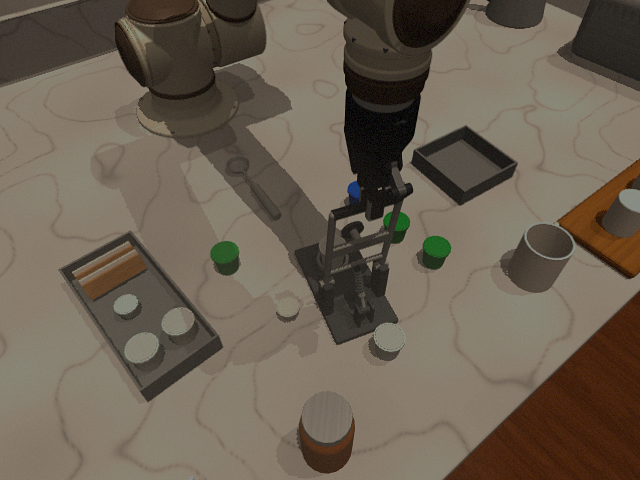

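The scene view shows the arm held upright past the hold-open point, with the bar at about (385,195), and nothing else disturbed. Next I release and rise.

{"name": "play_rows", "arguments": {
  "steps": [
    [[0,0,0,0],[0,0,0,0],[0,0,-0.002,0],[0,0,-0.006,0],[0,0,-0.012,0]]
  ],
  "gripper": 0.085
}}

```text
time: 6.03
ee_pos: [0.6859, -0.0411, 0.2606]
tcp_rot: [-179.9, 0.0, 75.0]
wrist_force: [0.2, 0.6, -0.0]
opening: 0.0727
grasp_force: 0.0
```

{"name": "play_rows", "arguments": {
  "steps": [
    [[0,0,-0.012,0],[0,0,-0.012,0],[0,0,-0.012,0],[0,0,-0.012,0],[0,0,-0.006,0]]
  ]
}}

```text
time: 6.45
ee_pos: [0.6859, -0.041, 0.3176]
tcp_rot: [179.9, -0.0, 75.0]
wrist_force: [-0.1, -0.7, 0.7]
opening: 0.0847
grasp_force: 0.0
```

{"name": "play_rows", "arguments": {
  "steps": [
    [[0,-0.02,0,0],[0,-0.025,0,0],[0,-0.025,0,0],[0,-0.025,0,0],[0,-0.025,0,0]]
  ]
}}

```text
time: 6.87
ee_pos: [0.5688, -0.0098, 0.3158]
tcp_rot: [180.0, -0.0, 75.0]
wrist_force: [-0.5, 0.7, 1.4]
opening: 0.0852
grasp_force: 0.0
```

{"name": "play_rows", "arguments": {
  "steps": [
    [[0,0,0,-0.105],[0,0,0,-0.105],[0,0,0,-0.105],[0,0,0,-0.105],[0,0,0,-0.105]]
  ]
}}

```text
time: 7.28
ee_pos: [0.5699, -0.01, 0.3162]
tcp_rot: [180.0, -0.0, 105.4]
wrist_force: [0.3, -0.2, -0.2]
opening: 0.0853
grasp_force: 0.0
```

{"name": "play_rows", "arguments": {
  "steps": [
    [[0,0,0,-0.105],[0,0,0,-0.105],[0,0,0,-0.105],[0,0,0,-0.105],[0,0,0,-0.105]]
  ]
}}

```text
time: 7.7
ee_pos: [0.57, -0.01, 0.3161]
tcp_rot: [180.0, 0.0, 135.5]
wrist_force: [-0.1, 0.7, 0.5]
opening: 0.0852
grasp_force: 0.0
```

{"name": "play_rows", "arguments": {
  "steps": [
    [[0,0,0,-0.105],[0,0,0,-0.105],[0,0,0,-0.105],[0,0,0,-0.105],[0,0,0,-0.105]]
  ]
}}

```text
time: 8.12
ee_pos: [0.57, -0.01, 0.3161]
tcp_rot: [180.0, 0.0, 165.6]
wrist_force: [-0.2, 0.2, 0.2]
opening: 0.0854
grasp_force: 0.0
```

```bash
python3 - <<'E'
from h import *
c=bot.camera('wrist'); t=bot.camera('top'); cv2.imwrite('pics/w3.png',np.hstack([cv2.resize(x,(400,300)) for x in(c['img'],t['img'])])); np.save('w3.npy',c,allow_pickle=True);np.save('t3.npy',t,allow_pickle=True)
o=bot.get_obs(); print(o['ee_pos'],o['tcp_rot'],o['q'],o['wrist_force']); print(proj(c,[[.585,-.016,.056]]))
E
```

```text
[ 0.57005479 -0.01005195  0.31592238] [1.79976361e+02 2.75055855e-02 1.65364224e+02] [-1.01845631e+00  1.08882321e+01  2.63011702e+01  1.05380640e+02
  1.64990617e-02  1.36173186e+01] [0.05784164 0.66262044 0.96305458]
[[318.58535134 211.26901032]]
```

View pics/w3.png

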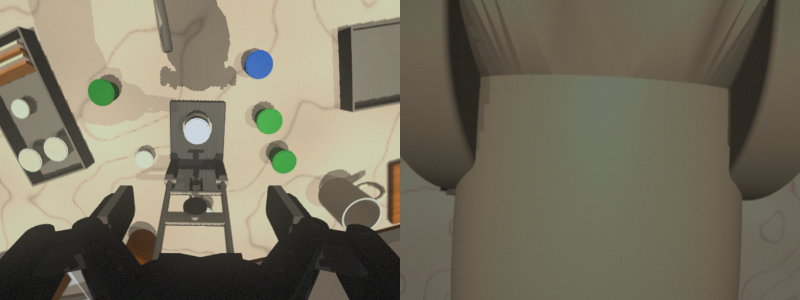

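The wrist view (left half) shows the clamp arm standing open by itself. The pod is exposed at full-image px of about (315,206). The top view (right half) is blocked by the robot.

```bash
python3 - <<'E'
from h import *
c=np.load('w3.npy',allow_pickle=True).item()
i=c['img'][170:245,275:357]; m=(i.min(2)>150).astype(np.uint8)
n,l,st,ce=cv2.connectedComponentsWithStats(m); k=1+st[1:,4].argmax(); print(st[k],ce[k])
u=(275+st[k][0]+(st[k][2]-1)/2,170+st[k][1]+(st[k][3]-1)/2); print(u)
P=ray(c,u,.056); print(P, ray(c,(u[0]+st[k][2]/2,u[1]),.056)-P)
plan([P[0],P[1],.1],165,10)
E
```

```text
[  18   19   46   42 1486] [40.20188425 39.22611036]
(np.float64(315.5), np.float64(209.5))
[ 0.58215606 -0.01885712  0.056     ] [0.00647859 0.02512065 0.        ]
[-0.0014, -0.0005, 0.0216, 0.0006]
[-0.0014, -0.0005, 0.0216, 0.0006]
[-0.0014, -0.0005, 0.0216, 0.0006]
[-0.0014, -0.0005, 0.0216, 0.0006]
[-0.0014, -0.0005, 0.0216, 0.0006]
[-0.0014, -0.0005, 0.0216, 0.0006]
[-0.0014, -0.0005, 0.0216, 0.0006]
[-0.0014, -0.0005, 0.0216, 0.0006]
[-0.0014, -0.0005, 0.0216, 0.0006]
[-0.0014, -0.0005, 0.0216, 0.0006]
```

{"name": "play_rows", "arguments": {
  "steps": [
    [[-0.003,-0.0005,0.02,0],[-0.003,-0.001,0.03,0],[-0.003,-0.001,0.03,0],[-0.003,-0.001,0.03,0],[-0.002,-0.001,0.03,0]]
  ]
}}

```text
time: 8.63
ee_pos: [0.5828, -0.0182, 0.1743]
tcp_rot: [180.0, 0.0, 165.0]
wrist_force: [0.9, -0.4, 0.7]
opening: 0.0846
grasp_force: 0.0
```

{"name": "play_rows", "arguments": {
  "steps": [
    [[0,0,0.03,0],[0,0,0.03,0],[0,0,0.02,0],[0,0,0.015,0],[0,0,0.005,0]]
  ]
}}

```text
time: 9.05
ee_pos: [0.5815, -0.0181, 0.0727]
tcp_rot: [-180.0, -0.2, 165.0]
wrist_force: [0.4, -0.0, -0.9]
opening: 0.0853
grasp_force: 0.0
```

```bash
python3 - <<'E'
from h import *
o=bot.get_obs(); print(o['ee_pos'],o['tcp_rot'],o['wrist_force'])
plan([.583,-.018,.031],165,5)
E
```

```text
[ 0.58150429 -0.01808413  0.07270042] [-179.96532043   -0.19566413  165.037343  ] [ 0.39826578 -0.0313441  -0.93026503]
[-0.0003, 0.0001, 0.0083, 0.0001]
[-0.0003, 0.0001, 0.0083, 0.0001]
[-0.0003, 0.0001, 0.0083, 0.0001]
[-0.0003, 0.0001, 0.0083, 0.0001]
[-0.0003, 0.0001, 0.0083, 0.0001]
```

{"name": "play_rows", "arguments": {
  "steps": [
    [[-0.0005,0,0.01,0],[-0.0005,0,0.01,0],[0,0,0.01,0],[0,0,0.007,0],[0,0,0.004,0]]
  ],
  "squeeze": 25
}}

```text
time: 9.47
ee_pos: [0.5835, -0.0186, 0.0329]
tcp_rot: [-180.0, -0.0, 165.2]
wrist_force: [-0.2, -0.7, 1.9]
opening: 0.0849
grasp_force: 0.0
```

{"name": "play_rows", "arguments": {
  "steps": [
    [[0,0,0,0],[0,0,0,0],[0,0,0,0],[0,0,0,0],[0,0,0,0]]
  ],
  "gripper": 0.03
}}

```text
time: 9.88
ee_pos: [0.5842, -0.0186, 0.0348]
tcp_rot: [180.0, 0.1, 165.2]
wrist_force: [-1.2, 0.4, 4.7]
opening: 0.0471
grasp_force: 25.5
```

{"name": "play_rows", "arguments": {
  "steps": [
    [[0,0,0,0],[0,0,0,0],[0,0,0,0],[0,0,0,0],[0,0,0,0]]
  ]
}}

```text
time: 10.3
ee_pos: [0.5842, -0.0186, 0.0347]
tcp_rot: [180.0, 0.1, 165.2]
wrist_force: [-0.7, -0.2, 4.7]
opening: 0.0473
grasp_force: 25.6
```

Gripped at 47 mm, so I lift and check.

{"name": "play_rows", "arguments": {
  "steps": [
    [[0,0,-0.006,0],[0,0,-0.015,0],[0,0,-0.025,0],[0,0,-0.03,0],[0,0,-0.025,0]]
  ]
}}

```text
time: 10.72
ee_pos: [0.5836, -0.0186, 0.1367]
tcp_rot: [180.0, 0.0, 165.2]
wrist_force: [1.2, -0.4, 0.5]
opening: 0.0471
grasp_force: 25.8
```

```bash
python3 - <<'E'
from h import *
c=bot.camera('wrist'); s=bot.camera('scene'); cv2.imwrite('pics/w4.png',np.hstack([cv2.resize(x,(400,300)) for x in(c['img'],s['img'][100:340,250:570])]))
o=bot.get_obs(); print(o['ee_pos'],o['tcp_rot'],o['opening'],o['grasp_force'])
plan([.555,.341,.17],165,12)
E
```

```text
[ 0.58567307 -0.01862348  0.13998121] [179.90973384   0.38677618 165.23037136] 0.0476769431287474 25.791950225830078
[0.0101, 0.0283, -0.0025, 0.0003]
[0.0101, 0.0283, -0.0025, 0.0003]
[0.0101, 0.0283, -0.0025, 0.0003]
[0.0101, 0.0283, -0.0025, 0.0003]
[0.0101, 0.0283, -0.0025, 0.0003]
[0.0102, 0.0283, -0.0025, 0.0003]
[0.0102, 0.0283, -0.0025, 0.0003]
[0.0102, 0.0283, -0.0025, 0.0003]
[0.0102, 0.0283, -0.0025, 0.0003]
[0.0102, 0.0283, -0.0025, 0.0003]
[0.0102, 0.0283, -0.0025, 0.0003]
[0.0102, 0.0283, -0.0025, 0.0003]
```

View pics/w4.png

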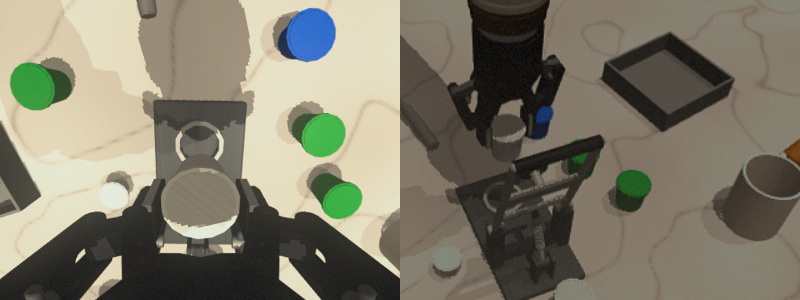

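The pod is held upright above the opener, the ring is empty, and the clamp arm stays open. Next is the tray at about (0.557, 0.340).

{"name": "play_rows", "arguments": {
  "steps": [
    [[0.005,0.014,-0.004,0],[0.008,0.023,-0.004,0],[0.01,0.028,0,0],[0.01,0.028,0,0],[0.01,0.028,0,0]]
  ]
}}

```text
time: 11.23
ee_pos: [0.5727, 0.1104, 0.1424]
tcp_rot: [-180.0, -0.0, 165.2]
wrist_force: [1.1, 0.1, -0.4]
opening: 0.0474
grasp_force: 25.8
```

{"name": "play_rows", "arguments": {
  "steps": [
    [[0.01,0.028,0,0],[0.01,0.028,0,0],[0.01,0.028,0,0],[0.01,0.028,0,0],[0.01,0.028,0,0]]
  ]
}}

```text
time: 11.65
ee_pos: [0.5599, 0.2589, 0.1423]
tcp_rot: [-180.0, -0.0, 165.2]
wrist_force: [1.0, -0.4, -0.8]
opening: 0.0473
grasp_force: 25.8
```

{"name": "play_rows", "arguments": {
  "steps": [
    [[0.01,0.028,0,0],[0.009,0.025,0,0],[0.007,0.018,0,0],[0.002,0.008,0,0],[0,0,0,0]]
  ]
}}

```text
time: 12.07
ee_pos: [0.553, 0.3424, 0.142]
tcp_rot: [-180.0, -0.0, 165.3]
wrist_force: [0.7, 0.0, -0.7]
opening: 0.047
grasp_force: 25.8
```

```bash
python3 - <<'E'
from h import *
c=bot.camera('wrist'); t=bot.camera('top'); cv2.imwrite('pics/w5.png',np.hstack([cv2.resize(x,(400,300)) for x in(c['img'],t['img'])]))
o=bot.get_obs(); print(o['ee_pos'],o['tcp_rot'],o['opening'],o['grasp_force'])
print(proj(c,[[.557,.34,.004],[.628,.414,.04],[.62,.261,.04],[.475,.269,.04],[.488,.423,.04]])/1.6)
plan([.557,.34,.032],165,10)
E
```

```text
[0.5535285  0.34032905 0.14248143] [-1.79953493e+02 -1.76004064e-02  1.65229173e+02] 0.04707187796653377 25.80684095621109
[[199.38975176 143.99846064]
 [274.24831957 192.3325586 ]
 [150.34384153 215.01434853]
 [114.7772363   97.24656615]
 [260.38232921  70.85333211]]
[-0.0003, 0.0001, 0.011, 0.0004]
[-0.0003, 0.0001, 0.011, 0.0004]
[-0.0003, 0.0001, 0.011, 0.0004]
[-0.0003, 0.0001, 0.011, 0.0004]
[-0.0003, 0.0001, 0.011, 0.0004]
[-0.0003, 0.0001, 0.011, 0.0004]
[-0.0003, 0.0001, 0.011, 0.0004]
[-0.0003, 0.0001, 0.011, 0.0004]
[-0.0003, 0.0001, 0.011, 0.0004]
[-0.0003, 0.0001, 0.011, 0.0004]
```

View pics/w5.png

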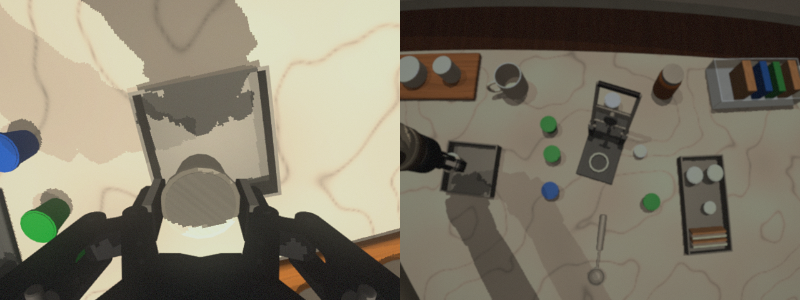

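The wrist view shows the pod over the square tray, whose rim corners at half-image (132,92), (270,67) and (281,192) sit about 8 px towards +y of my estimate. The top view agrees with the tray position, and the clamp is still open. I nudge +6 mm in y, lower and release.

{"name": "play_rows", "arguments": {
  "steps": [
    [[0,0.003,0.01,0],[-0.001,0.003,0.02,0],[0,0,0.025,0],[0,0,0.02,0],[0,0,0.012,0]]
  ]
}}

```text
time: 12.58
ee_pos: [0.5554, 0.3448, 0.0527]
tcp_rot: [-179.9, -0.1, 165.1]
wrist_force: [1.0, 0.5, -1.2]
opening: 0.0473
grasp_force: 25.8
```

{"name": "play_rows", "arguments": {
  "steps": [
    [[0,0,0.007,0],[0,0,0.006,0],[0,0,0.006,0],[0,0,0.004,0],[0,0,0,0]]
  ]
}}

```text
time: 13.0
ee_pos: [0.556, 0.3465, 0.0326]
tcp_rot: [-180.0, -0.0, 165.2]
wrist_force: [-0.7, -0.8, -0.2]
opening: 0.0475
grasp_force: 25.8
```

{"name": "play_rows", "arguments": {
  "steps": [
    [[0,0,0.002,0],[0,0,0.002,0],[0,0,0.001,0],[0,0,0,0],[0,0,0,0]]
  ]
}}

```text
time: 13.42
ee_pos: [0.556, 0.3466, 0.028]
tcp_rot: [180.0, 0.0, 165.2]
wrist_force: [0.5, -0.4, -0.8]
opening: 0.0473
grasp_force: 25.8
```

{"name": "play_rows", "arguments": {
  "steps": [
    [[0,0,0,0],[0,0,0,0],[0,0,0,0],[0,0,0,0],[0,0,0,0]]
  ],
  "gripper": 0.068
}}

```text
time: 13.83
ee_pos: [0.556, 0.3466, 0.028]
tcp_rot: [180.0, 0.0, 165.2]
wrist_force: [0.2, -0.0, -0.5]
opening: 0.0679
grasp_force: 0.0
```

{"name": "play_rows", "arguments": {
  "steps": [
    [[0,0,-0.003,0],[0,0,-0.008,0],[0,0,-0.015,0],[0,0,-0.02,0],[0,0,-0.02,0]]
  ]
}}

```text
time: 14.25
ee_pos: [0.5558, 0.3464, 0.0951]
tcp_rot: [-180.0, -0.0, 165.2]
wrist_force: [0.5, 0.1, 1.1]
opening: 0.0679
grasp_force: 0.0
```

{"name": "play_rows", "arguments": {
  "steps": [
    [[0,0,-0.03,0],[0,0,-0.03,0],[0,0,-0.03,0],[0,0,-0.02,0],[0,0,0,0]]
  ]
}}

```text
time: 14.67
ee_pos: [0.5571, 0.3473, 0.2103]
tcp_rot: [179.7, 0.3, 165.2]
wrist_force: [1.2, 0.3, 0.9]
opening: 0.0678
grasp_force: 0.0
```

{"name": "play_rows", "arguments": {
  "steps": [
    [[0,0,0,0],[0,0,0,0],[0,0,0,0],[0,0,0,0],[0,0,0,0]]
  ]
}}

```text
time: 15.08
ee_pos: [0.5557, 0.3464, 0.2029]
tcp_rot: [-179.9, -0.1, 165.2]
wrist_force: [0.8, -0.3, -0.6]
opening: 0.0678
grasp_force: 0.0
```

```bash
python3 - <<'E'
from h import *
c=bot.camera('wrist'); t=bot.camera('scene'); cv2.imwrite('pics/w6.png',np.hstack([cv2.resize(x,(400,300)) for x in(c['img'],t['img'])]))
print(bot.get_obs()['wrist_force'])
E
```

```text
[ 0.39885404 -0.02587611  0.84093448]
```

View pics/w6.png

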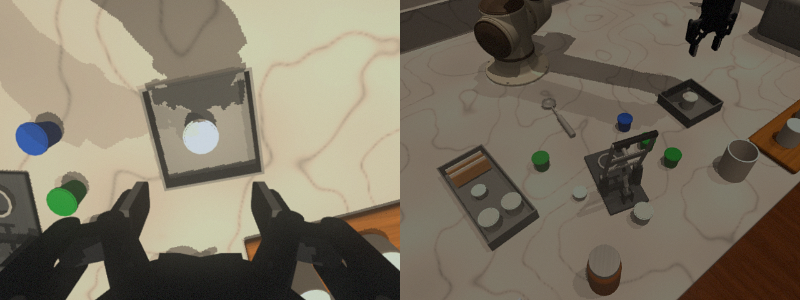

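The pod stands upright in the middle of the square tray, at wrist half-image (200,137). The clamp arm is open at scene half-image (625,160), and the gripper is clear.

```bash
python3 -c "
from workcell import bot
print(bot.job_done())"
```

```text
the job is handed in; nothing more can be done
None
```

The clamp arm is standing open by itself, the used pod is upright in the square waste tray, and I handed the job in at about 15 s; the hand-in returned no verdict.

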